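# Find the rocking corner of the air fryer racks and wedge it

### The arm

A 7-joint arm with a two-finger parallel gripper is mounted at the origin on the work surface. World frame = base frame: x ahead of the robot, y to its left, z up, the work surface at z = 0. Lengths are in m, angles in rad, forces in N, time in s.
With the tool pointing down it reaches from about 0.425 to 0.825 m from the base axis. Payload 3.6 kg.
Tool frame: the origin (TCP) lies between the finger pads; the fingertips stand 22 mm ahead of it and the grasp point (between the pads) lies 3 mm ahead of it; x points along the fingers, y is the direction in which the jaws open and shut, and the axes are right-handed (so a half turn about x gives the same grasp; the last joint's range is limited). The gripper opens to 93 mm and grips with 3 to 60 N. Pads are 15 mm wide; open, the fingers measure 128 mm over their backs; the gripper's body (75 mm by 188 mm) begins 65 mm behind the grasp point.
Start: joints at [1.079, 0.615, -0.013, 1.423, 0.008, 1.103, -0.04], TCP at [0.291, -0.581, 0.241] pointing down, gripper open.
Joint ranges: [-3.12, 3.12], [-0.3, 2.06], [-1.34, 1.32], [0.26, 2.42], [-1.36, 4.5], [0.01, 1.98], [-2.84, 2.84]. Speed limits (rad/s): [2.79, 2.79, 3.14, 3.14, 3.14, 3.14, 3.14].

### API

Orientations are given as [roll, pitch, yaw] about the fixed x, y, z axes, in that order (R = Rz(yaw) Ry(pitch) Rx(roll)).
In Python, from station import ctrl, snapshot, get_calibration gives the robot as it stands.
- The arm moves only by the tool step_arm, never from a script. Its argument "targets" is a list of rows, each an object of numbers: "x", "y", "z": the shift along the tool's x, y, z in units of 25 mm (1.0 is 25 mm); "rx", "ry", "rz": the turn, a rotation vector about the tool's x, y, z in units of 6 degrees (1.0 is 6 degrees); "grip": the closure, from 0 (fully open) to 1 (shut). A call has 1 to 12 rows; each row is the pose to reach, as a shift and turn from the pose commanded when the call began, along the tool's axes at that moment; what a row does not reach only later rows make up. A row lasts 1/10 s, in which the tool goes at most 50 mm and 8.59 degrees, less where a joint would pass 70% of its speed; a pose out of reach is approached as far as the arm can. A call with a gripper value outside its range is refused whole. The fingers move at their own pace and stop on an object; "newtons" is the grip in N (left out, the last holds). Time passes only in rows, so rows that repeat a pose let the fingers close. It gives the time, the measured TCP pose, the force and the opening at its end, in the units of the state.
- ctrl.state(): the state, without advancing time (a new reading comes with each control period).
- snapshot(name): name is "scene" or "top" or "wrist"; returns the picture (420x560x3 uint8, blue, green, red); there is no depth.
- get_calibration(name): a dict with "K" (3x3 intrinsics, pixels), "rvec" (rotation vector, rad) and "tvec" (3), from world to camera coordinates, as OpenCV has them; the wrist camera has in their place "T_tool_cam" (4x4, takes a point from camera to tool coordinates, whose origin is the TCP and whose axes are the tool frame's). Camera axes: x right, y down, z forward; pixel columns grow to the right and rows downward; lengths in m; the calibration is good to about 2 mm. A picture is of the moment at which its call begins: read the wrist's pose just before it. get_calibration takes no time and is no camera call.
- ctrl.finish_job(): hands the job in, once; it reports no verdict.
The state is a dict: "clock": time; "joint_positions": joint angles; "joint_vel": joint speeds; "joint_torque": joint torques, N m; "eef_pos": TCP position; "tcp_rot": TCP orientation; "contact_force": force on the tool from outside, world axes, zero at the start; "torque": the same for the moment, N m; "width": finger opening in m.
Only numpy, scipy, OpenCV 4.12 (cv2) and the standard library are available. Lean on these libraries where they do the work, as an engineer would, in place of code of your own. Each camera call takes 0.05 s, during which the arm holds its last target.

### The job

The stack of two air fryer racks wobbles on the worktop because the pad under one of its feet is gone. Press lightly on its corners by turns to find the one that gives, slide the wooden wedge, thin end first, from outside under that corner's foot until it just takes up the gap and the stack stands level, then let go and press that corner again to make sure that it no longer gives. Press and push gently, do not shift the stack, and leave the other things alone.

Things in the scene. Friction and masses are not known exactly. Their poses are not given: they have to be found in the camera images.
- racks: two square stainless steel wire racks latched into one rigid stack, about 1.2 kg, 186 x 186 mm, 83 mm high. Origin: centre, level with the undersides of the feet (one pad's thickness above the worktop); x, y along the sides. Left alone it rests level; a press of 2 to 3 N at the bad corner tips it. Over 40 N would bend it: touch down at 10 mm/s; pushed over 5 mm it slips off its pads
- corner_a (a point): press here: centre of the flat 30 x 30 mm steel plate on top of corner a (at -80, +80 mm in the racks' frame), 83 mm above the undersides of the feet. Over the foot whose pad is gone it goes down 3 to 6.2 mm when pressed (stack tilted 0.03 to 0.06 rad), until that foot meets the worktop, and comes back when let go; at the other three it stays at the level height
- corner_b (a point): press here: centre of the flat 30 x 30 mm steel plate on top of corner b (at -80, -80 mm in the racks' frame), 83 mm above the undersides of the feet. Over the foot whose pad is gone it goes down 3 to 6.2 mm when pressed (stack tilted 0.03 to 0.06 rad), until that foot meets the worktop, and comes back when let go; at the other three it stays at the level height
- corner_c (a point): press here: centre of the flat 30 x 30 mm steel plate on top of corner c (at +80, -80 mm in the racks' frame), 83 mm above the undersides of the feet. Over the foot whose pad is gone it goes down 3 to 6.2 mm when pressed (stack tilted 0.03 to 0.06 rad), until that foot meets the worktop, and comes back when let go; at the other three it stays at the level height
- corner_d (a point): press here: centre of the flat 30 x 30 mm steel plate on top of corner d (at +80, +80 mm in the racks' frame), 83 mm above the undersides of the feet. Over the foot whose pad is gone it goes down 3 to 6.2 mm when pressed (stack tilted 0.03 to 0.06 rad), until that foot meets the worktop, and comes back when let go; at the other three it stays at the level height
- foot_a (a point): centre of the underside of the flat 16 x 16 mm foot under corner a; the feet have 180 mm pitch. Three of the four stand on hidden 10 x 10 mm clear silicone pads stuck to the worktop, all equally thick, 3.5 to 7 mm from case to case; under the fourth the pad is gone, which leaves that gap. Which foot changes from case to case; the pads are not reported
- foot_b (a point): centre of the underside of the flat 16 x 16 mm foot under corner b; the feet have 180 mm pitch. Three of the four stand on hidden 10 x 10 mm clear silicone pads stuck to the worktop, all equally thick, 3.5 to 7 mm from case to case; under the fourth the pad is gone, which leaves that gap. Which foot changes from case to case; the pads are not reported
- foot_c (a point): centre of the underside of the flat 16 x 16 mm foot under corner c; the feet have 180 mm pitch. Three of the four stand on hidden 10 x 10 mm clear silicone pads stuck to the worktop, all equally thick, 3.5 to 7 mm from case to case; under the fourth the pad is gone, which leaves that gap. Which foot changes from case to case; the pads are not reported
- foot_d (a point): centre of the underside of the flat 16 x 16 mm foot under corner d; the feet have 180 mm pitch. Three of the four stand on hidden 10 x 10 mm clear silicone pads stuck to the worktop, all equally thick, 3.5 to 7 mm from case to case; under the fourth the pad is gone, which leaves that gap. Which foot changes from case to case; the pads are not reported
- wedge: loose light wooden wedge, 30 g, 130 mm long, 22 mm wide, flat underside, 1.5 mm thick at the tip and 17 mm at the tail (it rises 12 mm in 100 mm). Origin: centre of its underside; x points from the tail to the thin tip, y across, z up. It is 3.5 mm thick 17 mm behind the tip, 7 mm thick 46 mm behind it. Pushed on after it has taken up the gap, it resists by 2 to 5 N more
- wedge_tip (a point): middle of the thin tip of the wedge, on its underside
- wedge_grip (a point): a good place to grip the wedge across its 22 mm width from above: 105 mm behind the tip, 6 mm above the underside (the wedge is 14 mm high there)
- pie_dish: round clear glass pie dish, 206 mm across, 38 mm high; origin: centre of its underside. Leave it alone
- scale: grey plastic kitchen scale with blank dial, 170 x 190 mm, 83 mm high; origin: centre of its underside. Leave it alone
- reamer: wooden citrus reamer lying down, 158 mm long, 44 mm thick; origin: under its middle, x along it. Leave it alone
- ramekin: coral ceramic ramekin, 88 mm across, 46 mm high; origin: centre of its underside. Leave it alone
Not all that is in view belongs to the job. Of the things that look like the wedge, the smallest one is meant.

How it is judged:
On the way, in this order (a step that is already met when the one before it is completed fails the run):
1. the stack is pressed by the fingers (over 2 N) and gives: it is tilted by over 0.018 rad (contact force between the fingers and racks above 2 N and angle between racks's own z axis and vertical above 0.018 rad), for 0.15 s.
2. the foot of one corner stands over the wedge, 0 to 53 mm behind its tip and within its width, and the stack is level within 0.006 rad (((x of foot_a in the frame of wedge between 0.012 and 0.065 m and y of foot_a in the frame of wedge between -0.011 and 0.011 m) or (x of foot_b in the frame of wedge between 0.012 and 0.065 m and y of foot_b in the frame of wedge between -0.011 and 0.011 m) or (x of foot_c in the frame of wedge between 0.012 and 0.065 m and y of foot_c in the frame of wedge between -0.011 and 0.011 m) or (x of foot_d in the frame of wedge between 0.012 and 0.065 m and y of foot_d in the frame of wedge between -0.011 and 0.011 m)) and angle between racks's own z axis and vertical below 0.006 rad), for 0.2 s.
3. the corner over the wedge is pressed by the fingers (over 2 N, within 40 mm of the corner) with the wedge let go; the wedge bears it (over 1 N) and the stack stays level within 0.006 rad (contact force between the fingers and racks above 2 N and angle between racks's own z axis and vertical below 0.006 rad and contact force between the fingers and wedge below 0.1 N and contact force between wedge and racks above 1 N and (((x of foot_a in the frame of wedge between 0.012 and 0.065 m and y of foot_a in the frame of wedge between -0.011 and 0.011 m) and horizontal distance between the grasp point and corner_a below 0.04 m) or ((x of foot_b in the frame of wedge between 0.012 and 0.065 m and y of foot_b in the frame of wedge between -0.011 and 0.011 m) and horizontal distance between the grasp point and corner_b below 0.04 m) or ((x of foot_c in the frame of wedge between 0.012 and 0.065 m and y of foot_c in the frame of wedge between -0.011 and 0.011 m) and horizontal distance between the grasp point and corner_c below 0.04 m) or ((x of foot_d in the frame of wedge between 0.012 and 0.065 m and y of foot_d in the frame of wedge between -0.011 and 0.011 m) and horizontal distance between the grasp point and corner_d below 0.04 m))), for 0.2 s.
At the end, for the whole second after the job is handed in: The stack stands level within 0.006 rad and within 5 mm of where it was, at rest; the wedge lies flat on the worktop with one foot of the stack over it, 0 to 53 mm behind its tip and within its width; nothing is held; the other things are within 20 mm of where they were (all of step 2 and angle between wedge's own z axis and vertical below 0.06 rad and linear speed of each of racks, wedge below 0.01 m/s and distance of racks from where it was at the start of the episode below 0.005 m); the robot touches nothing.
It fails at once if a force of over 40 N between the gripper and the racks, or between the wedge and the racks (contact force between any of the fingers, the arm, wedge and racks above 40 N).
It fails at once if the stack of racks shifted by over 5 mm (distance of racks from where it was at the start of the episode above 0.005 m).
It fails at once if the pie dish, scale, reamer or ramekin moved by over 20 mm (distance of any of pie_dish, scale, reamer, ramekin from where it was at the start of the episode above 0.02 m).
It also fails if it takes over 72 s, if anything falls off the work surface, if the arm or the gripper's body presses on something with over 40 N, if the wrist force passes 120 N, or if a joint passes its speed limit or range.

## Working session

There is one attempt and no reset: what is moved stays moved. The work goes in short steps, Python scripts to look and compute and a tool call to move; the robot and the scene stay as the last step left them, time stands still between calls to the robot, and variables do not carry over. Pictures are saved under pics/ and viewed, and the job is handed in when it is done.

Besides the shell and the picture viewer there is one more tool, called in YAML: its name, and indented under it one key for each argument. step_arm: Moves the arm, as the interface text tells. Its arguments: {"type":"object","properties":{"targets":{"type":"array"},"newtons":{"type":"number"}},"required":["targets"]}

```bash
mkdir -p pics; ls
python3 - <<'E'
from station import ctrl, snapshot, get_calibration
import cv2
s=ctrl.state(); print(s)
for n in ["scene","top"]:
    cv2.imwrite(f"pics/{n}0.png",snapshot(n))
for n in ["scene","top","wrist"]: print(n,get_calibration(n))
E
```

```text
pics
{'clock': 0.0, 'joint_positions': array([ 1.07947816,  0.61589791, -0.01261307,  1.42488523,  0.00808838,
        1.10345555, -0.04041361]), 'joint_vel': array([-0.00044388, -0.0013529 ,  0.00092441,  0.00178473, -0.00129608,
        0.00167666, -0.00057573]), 'joint_torque': array([-7.10268614e-04, -4.58936512e+01,  2.08900343e-01, -1.65742314e+01,
       -6.10524486e-02,  2.04067753e-02,  2.14427732e-04]), 'eef_pos': array([ 0.29104219, -0.58036176,  0.23949952]), 'tcp_rot': array([-1.55919001,  1.56820021,  2.04726568]), 'contact_force': array([ 0.30627066, -0.4076106 ,  0.4901604 ]), 'torque': array([0.01918548, 0.00800571, 0.00194677]), 'width': 0.09278961725403995}
scene {'K': array([[397.50092083,   0.        , 276.98710315],
       [  0.        , 397.50092083, 202.87174633],
       [  0.        ,   0.        ,   1.        ]]), 'rvec': array([ 1.47796079,  1.83604712, -0.97278243]), 'tvec': array([ 0.09604373, -0.22528851,  1.79493769])}
top {'K': array([[518.26141452,   0.        , 279.31476438],
       [  0.        , 518.26141452, 208.8281807 ],
       [  0.        ,   0.        ,   1.        ]]), 'rvec': array([ 2.18566362, -2.15283774,  0.11919554]), 'tvec': array([-0.02210356,  0.52798674,  1.40080663])}
wrist {'K': array([[318.76378289,   0.        , 273.917256  ],
       [  0.        , 318.76378289, 208.03717454],
       [  0.        ,   0.        ,   1.        ]]), 'T_tool_cam': array([[ 2.40952175e-04, -2.91725209e-01,  9.56502140e-01,
        -1.44308904e-01],
       [ 9.99999969e-01,  1.36094889e-04, -2.10401889e-04,
         2.07057353e-04],
       [-6.87955169e-05,  9.56502161e-01,  2.91725233e-01,
        -8.21945620e-02],
       [ 0.00000000e+00,  0.00000000e+00,  0.00000000e+00,
         1.00000000e+00]])}
```

View pics/scene0.png

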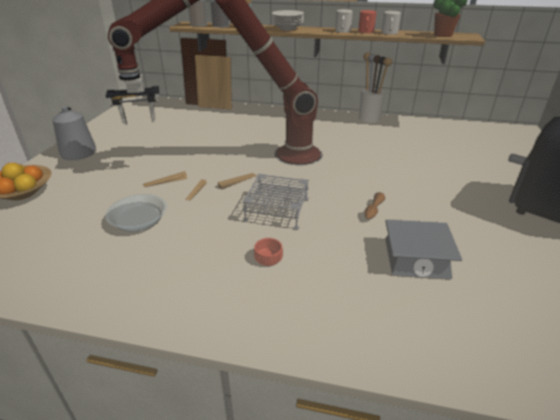

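View pics/top0.png

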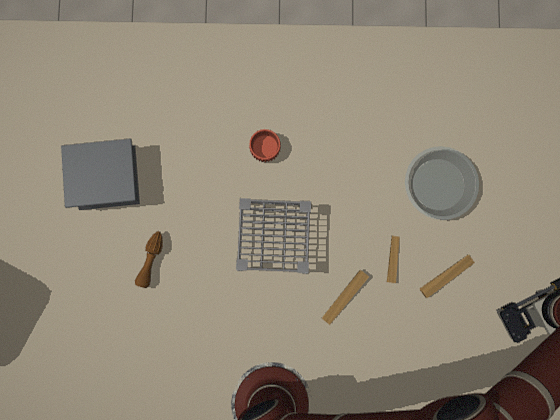

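The top view shows the racks centred at about (274,235), with plates at (245,203), (306,204), (241,266) and (303,268). There are three wedge-like pieces. The smallest is near (394,260), and the larger ones are at (347,296) and (447,276). Next I'll zoom in and measure.

```bash
cat > h.py <<'E'
import numpy as np, cv2
from station import ctrl, snapshot, get_calibration
from scipy.spatial.transform import Rotation as R
def cam(name, st=None):
    c=get_calibration(name); K=c['K']
    if name=='wrist':
        st=st or ctrl.state(); T=np.eye(4); T[:3,:3]=R.from_euler('xyz',st['tcp_rot']).as_matrix(); T[:3,3]=st['eef_pos']
        T=T@c['T_tool_cam']; return K,T[:3,:3],T[:3,3]
    Rm=cv2.Rodrigues(c['rvec'])[0]; return K,Rm.T,-Rm.T@c['tvec']
def ray(name,uv,z,st=None):
    K,Rw,o=cam(name,st); d=np.c_[np.atleast_2d(uv).astype(float),np.ones(len(np.atleast_2d(uv)))]@np.linalg.inv(K).T@Rw.T
    return o+d*((z-o[2])/d[:,2])[:,None]
def proj(name,P,st=None):
    K,Rw,o=cam(name,st); p=(np.atleast_2d(P)-o)@Rw@K.T; return p[:,:2]/p[:,2:]
E
python3 - <<'E'
from h import *
im=cv2.imread('pics/top0.png')
c=im[180:340,220:490]; cv2.imwrite('pics/topz.png',cv2.resize(c,None,fx=2.9,fy=2.9,interpolation=cv2.INTER_CUBIC))
hsv=cv2.cvtColor(im,cv2.COLOR_BGR2HSV)
m=cv2.inRange(hsv,(8,90,60),(25,255,255))
n,l,s,ce=cv2.connectedComponentsWithStats(m)
for i in range(1,n):
    if s[i,4]>100:
        cn,_=cv2.findContours((l==i).astype('uint8'),0,2); r=cv2.minAreaRect(cn[0]); b=cv2.boxPoints(r)
        print(s[i],np.round(ce[i],1),np.round(b,1).tolist()); print(ray('top',b,0.005).round(4).tolist())
print(ray('top',[[245,203],[306,204],[303,268],[241,266]],0.088).round(4))
E
```

```text
[135 231  27  57 555] [148.4 259.3] [[133.39999389648438, 284.0], [150.8000030517578, 228.6999969482422], [163.6999969482422, 232.8000030517578], [146.39999389648438, 288.1000061035156]]
[[0.3163, 0.3846, 0.005], [0.4694, 0.343, 0.005], [0.4586, 0.3066, 0.005], [0.3057, 0.3485, 0.005]]
[387 236  13  47 395] [393.  259.6] [[386.3999938964844, 281.5], [391.29998779296875, 235.5], [400.20001220703125, 236.39999389648438], [395.29998779296875, 282.5]]
[[0.3333, -0.3131, 0.005], [0.4607, -0.3275, 0.005], [0.4585, -0.3523, 0.005], [0.3311, -0.3377, 0.005]]
[420 255  55  43 674] [446.1 276.3] [[418.8999938964844, 288.3999938964844], [468.5, 253.89999389648438], [475.29998779296875, 263.70001220703125], [425.79998779296875, 298.29998779296875]]
[[0.3156, -0.4028, 0.005], [0.4127, -0.542, 0.005], [0.3858, -0.5604, 0.005], [0.2892, -0.4213, 0.005]]
[322 270  47  55 681] [345.1 296.6] [[321.1000061035156, 317.70001220703125], [359.79998779296875, 269.20001220703125], [368.6000061035156, 276.29998779296875], [329.8999938964844, 324.70001220703125]]
[[0.2325, -0.1331, 0.005], [0.3659, -0.2396, 0.005], [0.347, -0.2638, 0.005], [0.2139, -0.1573, 0.005]]
[[ 0.536   0.077   0.088 ]
 [ 0.5358 -0.0842  0.088 ]
 [ 0.3676 -0.078   0.088 ]
 [ 0.3704  0.0838  0.088 ]]
```

View pics/topz.png

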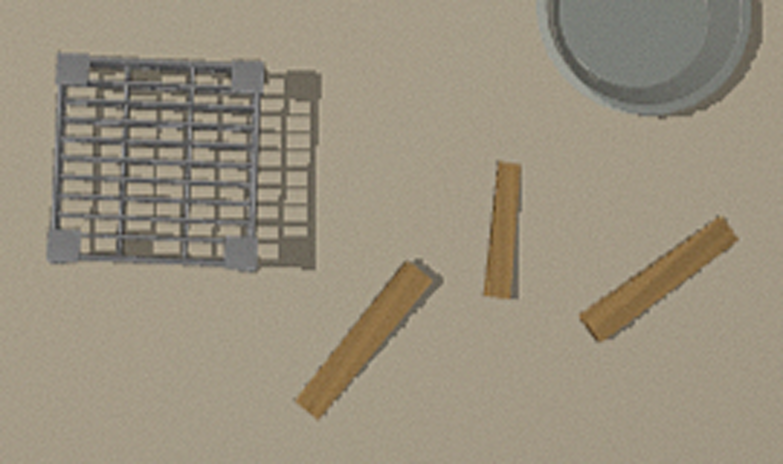

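Run:
```python
from h import *
im=cv2.imread('pics/top0.png')
s=ctrl.state(); print(R.from_euler('xyz',s['tcp_rot']).as_matrix().round(3))
c=im[190:285,225:340].astype(int)
hsv=cv2.cvtColor(im,cv2.COLOR_BGR2HSV)
m=((im[...,0].astype(int)-im[...,2])>3).astype('uint8')*255
o=cv2.morphologyEx(m,cv2.MORPH_OPEN,np.ones((7,7)))
n,l,st,ce=cv2.connectedComponentsWithStats(o[190:285,225:340])
for i in range(1,n):
    p=ce[i]+[225,190]; print(st[i],p.round(1),ray('top',p,0.088).round(4))
cv2.imwrite('pics/m.png',cv2.resize(m[190:285,225:340],None,fx=5,fy=5,interpolation=0))
```

```text
[[-0.001  0.448 -0.894]
 [ 0.002 -0.894 -0.448]
 [-1.    -0.002  0.   ]]
```

View pics/m.png

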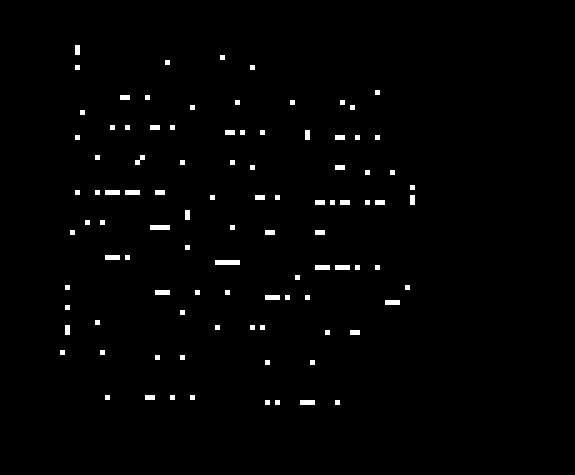

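The blue-minus-red mask picks up only scattered pixels and no plates, so I'll try low saturation instead.

Run:
```python
from h import *
im=cv2.imread('pics/top0.png')
hsv=cv2.cvtColor(im,cv2.COLOR_BGR2HSV)
print(hsv[203,245],hsv[268,303],hsv[300,260],hsv[215,320])
d=im[...,2].astype(int)-im[...,0]
m=(d<14).astype('uint8')*255
for k in (8,9):
  o=cv2.morphologyEx(m,cv2.MORPH_OPEN,np.ones((k,k)))
  n,l,st,ce=cv2.connectedComponentsWithStats(o[190:285,225:340])
  for i in range(1,n):
    p=ce[i]+[225,190]; print(st[i],p.round(1),ray('top',p,0.088).round(4))
```

```text
[170   6 121] [  0   2 119] [ 20  39 164] [ 22  39 176]
[ 16  10  10  11 110] [245.5 205. ] [[0.5307 0.0756 0.088 ]]
[ 76  12  11  12 132] [306.  207.5] [[ 0.5265 -0.0843  0.088 ]]
[ 13  70  10  11 110] [242.5 265. ] [[0.3731 0.08   0.088 ]]
[ 74  73  11  11 121] [304. 268.] [[ 0.3677 -0.0806  0.088 ]]
[ 15   9  10  11 110] [244.5 204. ] [[0.5333 0.0783 0.088 ]]
[ 75  11  11  12 132] [305.  206.5] [[ 0.5291 -0.0817  0.088 ]]
[ 12  69  10  11 110] [241.5 264. ] [[0.3756 0.0826 0.088 ]]
[ 73  72  11  11 121] [303. 267.] [[ 0.3702 -0.078   0.088 ]]
```

```bash
cat >> h.py <<'E'
def move(p,yaw_deg=None,tilt=None,st=None):
    """units for TCP to world p, tool y axis at yaw_deg with tool down"""
    st=st or ctrl.state(); M=R.from_euler('xyz',st['tcp_rot']).as_matrix()
    d=M.T@(np.array(p)-st['eef_pos'])/0.025
    out=dict(zip('xyz',d.round(3)))
    if yaw_deg is not None:
        a=np.radians(yaw_deg); x=np.array([0,0,-1.]); y=np.array([np.cos(a),np.sin(a),0]); 
        if tilt is not None: # rotate tool about world horizontal axis rotvec (deg)
            q=R.from_rotvec(np.radians(tilt)).as_matrix(); x=q@x; y=q@y
        G=np.c_[x,y,np.cross(x,y)]
        r=np.degrees(R.from_matrix(M.T@G).as_rotvec())/6; out.update(zip(('rx','ry','rz'),r.round(3)))
    print('clk',st['clock'].__round__(2),'tcp',st['eef_pos'].round(4),'F',st['contact_force'].round(2),'w',round(st['width'],4)); print(out)
E
python3 - <<'E'
from h import *
move([0.528,-0.083,0.24],-90)
E
```

```text
clk 0.1 tcp [ 0.2911 -0.5805  0.2396] F [-0.24  0.13 -0.02] w 0.093
{'x': np.float64(0.014), 'y': np.float64(-13.538), 'z': np.float64(-17.392), 'rx': np.float64(4.44), 'ry': np.float64(0.005), 'rz': np.float64(0.021)}
```

step_arm:
  targets:
    - {"y": -13.54, "z": -17.39, "rx": 4.44, "grip": 1}
    - {"y": -13.54, "z": -17.39, "rx": 4.44, "grip": 1}
    - {"y": -13.54, "z": -17.39, "rx": 4.44, "grip": 1}
    - {"y": -13.54, "z": -17.39, "rx": 4.44, "grip": 1}
    - {"y": -13.54, "z": -17.39, "rx": 4.44, "grip": 1}
    - {"y": -13.54, "z": -17.39, "rx": 4.44, "grip": 1}
    - {"y": -13.54, "z": -17.39, "rx": 4.44, "grip": 1}
    - {"y": -13.54, "z": -17.39, "rx": 4.44, "grip": 1}
    - {"y": -13.54, "z": -17.39, "rx": 4.44, "grip": 1}
    - {"y": -13.54, "z": -17.39, "rx": 4.44, "grip": 1}
    - {"y": -13.54, "z": -17.39, "rx": 4.44, "grip": 1}
    - {"y": -13.54, "z": -17.39, "rx": 4.44, "grip": 1}

```text
validation failed for argument at $.ta...
```

step_arm:
  targets:
    - {"grip": 1}
    - {"grip": 1}

```text
validation failed for argument at $.ta...
```

Run:
```python
from h import *
st=ctrl.state()
w=snapshot('wrist'); cv2.imwrite('pics/w1.png',w)
move([0.528,-0.083,0.14],-90,st=st)
print(proj('wrist',[[.532,.077,.088],[.528,-.083,.088],[.3744,.0813,.088],[.369,-.0793,.088]],st).round())
```

```text
clk 0.1 tcp [ 0.2911 -0.5805  0.2396] F [-0.24  0.13 -0.02] w 0.093
{'x': np.float64(4.014), 'y': np.float64(-13.529), 'z': np.float64(-17.392), 'rx': np.float64(4.44), 'ry': np.float64(0.005), 'rz': np.float64(0.021)}
[[-685. -784.]
 [-322. -539.]
 [-609. -371.]
 [-318. -207.]]
```

View pics/w1.png

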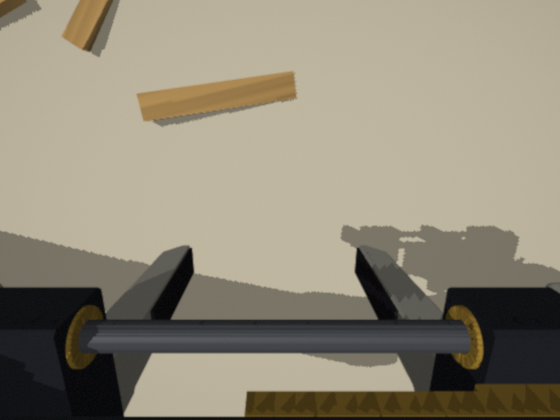

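The call was rejected, so maybe every key is needed in each row.

step_arm:
  targets:
    - {"x": 0, "y": 0, "z": 0, "rx": 0, "ry": 0, "rz": 0, "grip": 1}

```text
clock: 0.25
eef_pos: [0.2912, -0.5807, 0.2401]
tcp_rot: [-1.576, 1.57, 2.03]
contact_force: [-0.1, -0.3, -0.6]
width: 0.0888
```

step_arm:
  targets:
    - {"x": 0, "y": -13.5, "z": -17.4, "rx": 4.44, "ry": 0, "rz": 0, "grip": 1}
    - {"x": 0, "y": -13.5, "z": -17.4, "rx": 4.44, "ry": 0, "rz": 0, "grip": 1}
    - {"x": 0, "y": -13.5, "z": -17.4, "rx": 4.44, "ry": 0, "rz": 0, "grip": 1}
    - {"x": 0, "y": -13.5, "z": -17.4, "rx": 4.44, "ry": 0, "rz": 0, "grip": 1}
    - {"x": 0, "y": -13.5, "z": -17.4, "rx": 4.44, "ry": 0, "rz": 0, "grip": 1}
    - {"x": 0, "y": -13.5, "z": -17.4, "rx": 4.44, "ry": 0, "rz": 0, "grip": 1}
    - {"x": 0, "y": -13.5, "z": -17.4, "rx": 4.44, "ry": 0, "rz": 0, "grip": 1}
    - {"x": 0, "y": -13.5, "z": -17.4, "rx": 4.44, "ry": 0, "rz": 0, "grip": 1}
    - {"x": 0, "y": -13.5, "z": -17.4, "rx": 4.44, "ry": 0, "rz": 0, "grip": 1}
    - {"x": 0, "y": -13.5, "z": -17.4, "rx": 4.44, "ry": 0, "rz": 0, "grip": 1}
    - {"x": 0, "y": -13.5, "z": -17.4, "rx": 4.44, "ry": 0, "rz": 0, "grip": 1}
    - {"x": 0, "y": -13.5, "z": -17.4, "rx": 4.44, "ry": 0, "rz": 0, "grip": 1}

```text
clock: 1.45
eef_pos: [0.5319, -0.0744, 0.2405]
tcp_rot: [-1.936, 1.564, 1.22]
contact_force: [-0.6, 0.2, 0.3]
width: 0.0003
```

Run:
```python
from h import *
st=ctrl.state()
w=snapshot('wrist'); cv2.imwrite('pics/w1b.png',w)
move([0.528,-0.083,0.14],-90,st=st)
print(proj('wrist',[[.532,.077,.088],[.528,-.083,.088],[.3744,.0813,.088],[.369,-.0793,.088]],st).round())
```

```text
clk 1.45 tcp [ 0.5319 -0.0744  0.2405] F [-0.64  0.24  0.27] w 0.0003
{'x': np.float64(4.019), 'y': np.float64(0.366), 'z': np.float64(0.17), 'rx': np.float64(0.143), 'ry': np.float64(-0.022), 'rz': np.float64(0.058)}
[[119. 197.]
 [284. 204.]
 [133. 335.]
 [277. 341.]]
```

View pics/w1b.png

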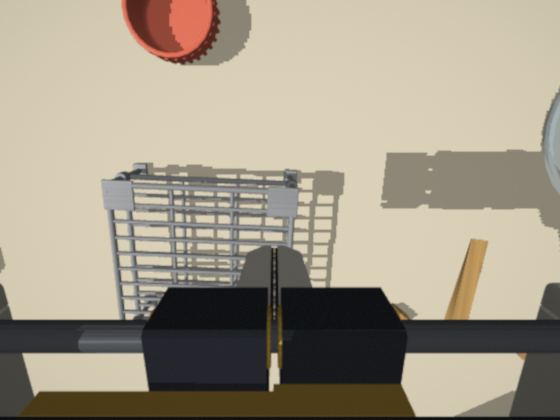

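The wrist view shows the far plates at (118,195) and (283,202), within 2 px of where I projected them. Going down over the far-right corner.

step_arm:
  targets:
    - {"x": 2, "y": 0.3, "z": 0.15, "rx": 0.15, "ry": 0, "rz": 0, "grip": 1}
    - {"x": 4, "y": 0.3, "z": 0.15, "rx": 0.15, "ry": 0, "rz": 0, "grip": 1}
    - {"x": 4.6, "y": 0.3, "z": 0.15, "rx": 0.15, "ry": 0, "rz": 0, "grip": 1}
    - {"x": 4.6, "y": 0.3, "z": 0.15, "rx": 0.15, "ry": 0, "rz": 0, "grip": 1}
    - {"x": 4.6, "y": 0.3, "z": 0.15, "rx": 0.15, "ry": 0, "rz": 0, "grip": 1}

```text
clock: 2.0
eef_pos: [0.5254, -0.0932, 0.1262]
tcp_rot: [2.35, 1.57, -0.809]
contact_force: [-0.6, -0.4, 0.8]
width: 0.0005
```

Run:
```python
from h import *
move([0.528,-0.083,0.11],-90)
```

```text
clk 2.0 tcp [ 0.5254 -0.0932  0.1262] F [-0.56 -0.44  0.79] w 0.0005
{'x': np.float64(0.649), 'y': np.float64(-0.412), 'z': np.float64(-0.097), 'rx': np.float64(-0.17), 'ry': np.float64(-0.007), 'rz': np.float64(-0.007)}
```

step_arm:
  targets:
    - {"x": 0.2, "y": -0.4, "z": -0.1, "rx": -0.15, "ry": 0, "rz": 0, "grip": 1}
    - {"x": 0.4, "y": -0.4, "z": -0.1, "rx": -0.15, "ry": 0, "rz": 0, "grip": 1}
    - {"x": 0.44, "y": -0.4, "z": -0.1, "rx": -0.15, "ry": 0, "rz": 0, "grip": 1}
    - {"x": 0.48, "y": -0.4, "z": -0.1, "rx": -0.15, "ry": 0, "rz": 0, "grip": 1}
    - {"x": 0.52, "y": -0.4, "z": -0.1, "rx": -0.15, "ry": 0, "rz": 0, "grip": 1}
    - {"x": 0.56, "y": -0.4, "z": -0.1, "rx": -0.15, "ry": 0, "rz": 0, "grip": 1}
    - {"x": 0.6, "y": -0.4, "z": -0.1, "rx": -0.15, "ry": 0, "rz": 0, "grip": 1}

```text
clock: 2.7
eef_pos: [0.5278, -0.082, 0.1107]
tcp_rot: [2.658, 1.571, -0.484]
contact_force: [0.1, 0.7, 0.7]
width: 0.0004
```

step_arm:
  targets:
    - {"x": 0.03, "y": 0, "z": 0, "rx": 0, "ry": 0, "rz": 0, "grip": 1}
    - {"x": 0.06, "y": 0, "z": 0, "rx": 0, "ry": 0, "rz": 0, "grip": 1}

```text
clock: 2.9
eef_pos: [0.5278, -0.0819, 0.1091]
tcp_rot: [-0.803, 1.571, 2.338]
contact_force: [0.2, 0.1, 0.9]
width: 0.0004
```

step_arm:
  targets:
    - {"x": 0.03, "y": 0, "z": 0, "rx": 0, "ry": 0, "rz": 0, "grip": 1}
    - {"x": 0.06, "y": 0, "z": 0, "rx": 0, "ry": 0, "rz": 0, "grip": 1}

```text
clock: 3.1
eef_pos: [0.5283, -0.0815, 0.1087]
tcp_rot: [-2.68, 1.57, 0.462]
contact_force: [-1.8, 0.6, 11.2]
width: 0.0006
```

The force rose to 11 N with no give, so the far-right corner is firm, with its top at about z = 0.087. Next is far-left.

step_arm:
  targets:
    - {"x": -0.8, "y": 0, "z": 0, "rx": 0, "ry": 0, "rz": 0, "grip": 1}
    - {"x": -0.8, "y": -2, "z": -0.1, "rx": 0, "ry": 0, "rz": 0, "grip": 1}
    - {"x": -0.8, "y": -4, "z": -0.2, "rx": 0, "ry": 0, "rz": 0, "grip": 1}
    - {"x": -0.8, "y": -6, "z": -0.2, "rx": 0, "ry": 0, "rz": 0, "grip": 1}
    - {"x": -0.8, "y": -6.4, "z": -0.2, "rx": 0, "ry": 0, "rz": 0, "grip": 1}
    - {"x": -0.6, "y": -6.4, "z": -0.2, "rx": 0, "ry": 0, "rz": 0, "grip": 1}
    - {"x": -0.4, "y": -6.4, "z": -0.2, "rx": 0, "ry": 0, "rz": 0, "grip": 1}
    - {"x": -0.3, "y": -6.4, "z": -0.2, "rx": 0, "ry": 0, "rz": 0, "grip": 1}
    - {"x": -0.26, "y": -6.4, "z": -0.2, "rx": 0, "ry": 0, "rz": 0, "grip": 1}
    - {"x": -0.22, "y": -6.4, "z": -0.2, "rx": 0, "ry": 0, "rz": 0, "grip": 1}
    - {"x": -0.18, "y": -6.4, "z": -0.2, "rx": 0, "ry": 0, "rz": 0, "grip": 1}

```text
clock: 4.2
eef_pos: [0.533, 0.0773, 0.1122]
tcp_rot: [2.614, 1.571, -0.529]
contact_force: [0.3, -0.1, 0.7]
width: 0.0003
```

step_arm:
  targets:
    - {"x": 0.04, "y": 0, "z": 0, "rx": 0, "ry": 0, "rz": 0, "grip": 1}
    - {"x": 0.08, "y": 0, "z": 0, "rx": 0, "ry": 0, "rz": 0, "grip": 1}

```text
clock: 4.4
eef_pos: [0.5329, 0.0781, 0.1102]
tcp_rot: [-2.545, 1.571, 0.597]
contact_force: [0.1, -0.2, -0.9]
width: 0.0004
```

step_arm:
  targets:
    - {"x": 0.04, "y": 0, "z": 0, "rx": 0, "ry": 0, "rz": 0, "grip": 1}
    - {"x": 0.07, "y": 0, "z": 0, "rx": 0, "ry": 0, "rz": 0, "grip": 1}

```text
clock: 4.6
eef_pos: [0.5329, 0.0782, 0.1084]
tcp_rot: [-2.482, 1.571, 0.659]
contact_force: [-0.6, -0.2, -0.1]
width: -0.0001
```

step_arm:
  targets:
    - {"x": 0.03, "y": 0, "z": 0, "rx": 0, "ry": 0, "rz": 0, "grip": 1}
    - {"x": 0.06, "y": 0, "z": 0, "rx": 0, "ry": 0, "rz": 0, "grip": 1}

```text
clock: 4.8
eef_pos: [0.533, 0.0784, 0.107]
tcp_rot: [-2.634, 1.57, 0.508]
contact_force: [0.2, 0.1, 0.5]
width: 0.0005
```

step_arm:
  targets:
    - {"x": 0.02, "y": 0, "z": 0, "rx": 0, "ry": 0, "rz": 0, "grip": 1}
    - {"x": 0.04, "y": 0, "z": 0, "rx": 0, "ry": 0, "rz": 0, "grip": 1}

```text
clock: 5.0
eef_pos: [0.5331, 0.0783, 0.106]
tcp_rot: [-2.6, 1.57, 0.542]
contact_force: [-0.2, -0.0, 2.1]
width: 0.0001
```

step_arm:
  targets:
    - {"x": 0.03, "y": 0, "z": 0, "rx": 0, "ry": 0, "rz": 0, "grip": 1}
    - {"x": 0.06, "y": 0, "z": 0, "rx": 0, "ry": 0, "rz": 0, "grip": 1}

```text
clock: 5.2
eef_pos: [0.5332, 0.0784, 0.1058]
tcp_rot: [-2.551, 1.57, 0.59]
contact_force: [-2.1, -0.1, 13.9]
width: 0.0005
```

step_arm:
  targets:
    - {"x": 0.03, "y": 0, "z": 0, "rx": 0, "ry": 0, "rz": 0, "grip": 1}
    - {"x": 0.04, "y": 0, "z": 0, "rx": 0, "ry": 0, "rz": 0, "grip": 1}

```text
clock: 5.4
eef_pos: [0.5332, 0.0783, 0.1058]
tcp_rot: [-2.642, 1.569, 0.5]
contact_force: [-3.8, -0.8, 16.8]
width: 0.0005
```

FL went 3 mm lower than FR before it got stiff. I'll let go slowly to confirm that it comes back.

step_arm:
  targets:
    - {"x": -0.1, "y": 0, "z": 0, "rx": 0, "ry": 0, "rz": 0, "grip": 1}
    - {"x": -0.1, "y": 0, "z": 0, "rx": 0, "ry": 0, "rz": 0, "grip": 1}

```text
clock: 5.6
eef_pos: [0.5329, 0.0781, 0.1063]
tcp_rot: [-3.046, 1.57, 0.095]
contact_force: [0.7, -0.3, 1.5]
width: 0.0006
```

step_arm:
  targets:
    - {"x": -0.03, "y": 0, "z": 0, "rx": 0, "ry": 0, "rz": 0, "grip": 1}
    - {"x": -0.03, "y": 0, "z": 0, "rx": 0, "ry": 0, "rz": 0, "grip": 1}

```text
clock: 5.8
eef_pos: [0.5327, 0.0781, 0.1064]
tcp_rot: [0.262, 1.57, -2.88]
contact_force: [0.2, -0.4, 0.9]
width: 0.0004
```

step_arm:
  targets:
    - {"x": -0.03, "y": 0, "z": 0, "rx": 0, "ry": 0, "rz": 0, "grip": 1}
    - {"x": -0.03, "y": 0, "z": 0, "rx": 0, "ry": 0, "rz": 0, "grip": 1}

```text
clock: 6.0
eef_pos: [0.5326, 0.0781, 0.1072]
tcp_rot: [0.111, 1.57, -3.031]
contact_force: [-0.6, 0.2, 0.1]
width: 0.0003
```

step_arm:
  targets:
    - {"x": -0.03, "y": 0, "z": 0, "rx": 0, "ry": 0, "rz": 0, "grip": 1}
    - {"x": -0.03, "y": 0, "z": 0, "rx": 0, "ry": 0, "rz": 0, "grip": 1}

```text
clock: 6.2
eef_pos: [0.5328, 0.0781, 0.1082]
tcp_rot: [-0.134, 1.571, 3.008]
contact_force: [0.1, -0.4, -0.1]
width: 0.0005
```

step_arm:
  targets:
    - {"x": -0.03, "y": 0, "z": 0, "rx": 0, "ry": 0, "rz": 0, "grip": 1}
    - {"x": -0.03, "y": 0, "z": 0, "rx": 0, "ry": 0, "rz": 0, "grip": 1}

```text
clock: 6.4
eef_pos: [0.5329, 0.0782, 0.109]
tcp_rot: [-2.718, 1.571, 0.423]
contact_force: [0.6, -0.3, -1.2]
width: 0.0005
```

step_arm:
  targets:
    - {"x": -0.04, "y": 0, "z": 0, "rx": 0, "ry": 0, "rz": 0, "grip": 1}
    - {"x": -0.04, "y": 0, "z": 0, "rx": 0, "ry": 0, "rz": 0, "grip": 1}

```text
clock: 6.6
eef_pos: [0.5329, 0.0782, 0.1101]
tcp_rot: [-2.715, 1.57, 0.427]
contact_force: [-0.1, 0.1, 1.0]
width: 0.0006
```

Run:
```python
from h import *
np.save('up.npy',np.array([snapshot('top'),snapshot('scene')]))
```

step_arm:
  targets:
    - {"x": 0.06, "y": 0, "z": 0, "rx": 0, "ry": 0, "rz": 0, "grip": 1}
    - {"x": 0.1, "y": 0, "z": 0, "rx": 0, "ry": 0, "rz": 0, "grip": 1}
    - {"x": 0.13, "y": 0, "z": 0, "rx": 0, "ry": 0, "rz": 0, "grip": 1}
    - {"x": 0.16, "y": 0, "z": 0, "rx": 0, "ry": 0, "rz": 0, "grip": 1}
    - {"x": 0.2, "y": 0, "z": 0, "rx": 0, "ry": 0, "rz": 0, "grip": 1}
    - {"x": 0.24, "y": 0, "z": 0, "rx": 0, "ry": 0, "rz": 0, "grip": 1}

```text
clock: 7.3
eef_pos: [0.5332, 0.0784, 0.1058]
tcp_rot: [-2.477, 1.57, 0.665]
contact_force: [-3.8, -0.0, 18.8]
width: 0.0007
```

Run:
```python
from h import *
b=np.array([snapshot('top'),snapshot('scene')]); a=np.load('up.npy')
st=ctrl.state(); print(st['eef_pos'],st['contact_force'])
for i,(n,sl) in enumerate([('top',np.s_[190:285,225:340]),('scene',np.s_[165:235,225:325])]):
    A,B=a[i][sl],b[i][sl]
    v=np.hstack([A,B,cv2.convertScaleAbs(cv2.absdiff(A,B),alpha=3)]); cv2.imwrite(f'pics/d{i}.png',cv2.resize(v,None,fx=2.3,fy=2.3))
    g=lambda x:cv2.cvtColor(x,cv2.COLOR_BGR2GRAY).astype(np.float32)
    for s2,t in [(np.s_[:,:],'all'),(np.s_[-30:,:],'bottom'),(np.s_[:,-30:],'right')]: print(n,t,cv2.phaseCorrelate(g(A)[s2].copy(),g(B)[s2].copy()))
```

```text
[0.53317377 0.07842259 0.10586405] [-3.01533009  0.17467838 12.1965804 ]
top all ((0.0016402325927060701, -0.34105407682544353), 0.8721547464529673)
top bottom ((0.16724747910254933, -0.9248990005435669), 0.8700829929775662)
top right ((0.14945769008734366, -0.15462030941399263), 0.8367544399367438)
scene all ((0.09470281752204812, 0.7291658040838129), 0.8949051324526469)
scene bottom ((0.34368882799029166, 0.14228131599903548), 0.9642144962946574)
scene right ((0.011587795734238071, 1.1073270314318364), 0.9392534406096847)
```

View pics/d0.png

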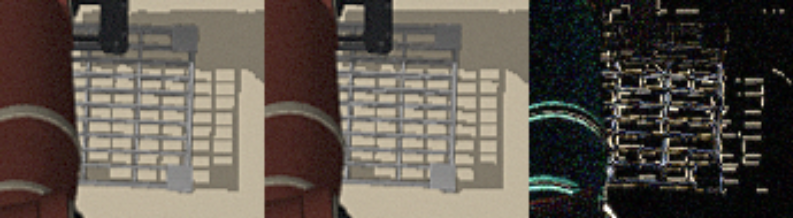

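View pics/d1.png

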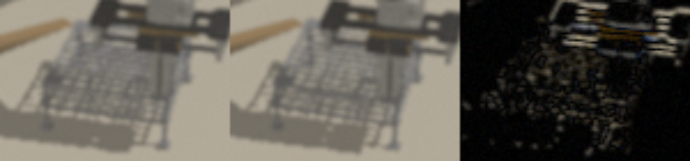

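The difference images show the wires and the shadow moving under the press, so the stack tilted and the far-left corner is the bad one. From the heights, the gap is about 3.5 to 4 mm. Now I'll lift and go for the small wedge, turning the tool so that one grasp can later push toward −y.

step_arm:
  targets:
    - {"x": -1.5, "y": 0, "z": 0, "rx": 0, "ry": 0, "rz": 0, "grip": 1}
    - {"x": -3.0, "y": 0, "z": 0, "rx": 0, "ry": 0, "rz": 0, "grip": 1}
    - {"x": -3.6, "y": 2, "z": 0.8, "rx": -1.4, "ry": 0, "rz": 0, "grip": 1}
    - {"x": -3.6, "y": 4, "z": 1.7, "rx": -2.8, "ry": 0, "rz": 0, "grip": 1}
    - {"x": -3.6, "y": 6, "z": 2.6, "rx": -4.2, "ry": 0, "rz": 0, "grip": 1}
    - {"x": -3.6, "y": 8, "z": 3.5, "rx": -5.6, "ry": 0, "rz": 0, "grip": 0.8}
    - {"x": -3.6, "y": 10, "z": 4.4, "rx": -7.0, "ry": 0, "rz": 0, "grip": 0.5}
    - {"x": -3.6, "y": 11.5, "z": 5.2, "rx": -8.4, "ry": 0, "rz": 0, "grip": 0.4}
    - {"x": -3.6, "y": 13, "z": 6, "rx": -9.8, "ry": 0, "rz": 0, "grip": 0.4}
    - {"x": -3.6, "y": 14.5, "z": 6.5, "rx": -11.2, "ry": 0, "rz": 0, "grip": 0.4}
    - {"x": -3.6, "y": 16.2, "z": 7.1, "rx": -12.6, "ry": 0, "rz": 0, "grip": 0.4}
    - {"x": -3.6, "y": 16.2, "z": 7.1, "rx": -14, "ry": 0, "rz": 0, "grip": 0.4}

```text
clock: 8.6
eef_pos: [0.3517, -0.3327, 0.1936]
tcp_rot: [-0.445, 1.567, -2.159]
contact_force: [1.6, 0.4, 0.8]
width: 0.0519
```

Run:
```python
from h import *
move([0.355,-0.328,0.17],83.5); print(ctrl.state()['joint_positions'].round(2))
```

```text
clk 8.6 tcp [ 0.3517 -0.3327  0.1936] F [1.64 0.43 0.83] w 0.0519
{'x': np.float64(0.943), 'y': np.float64(0.106), 'z': np.float64(-0.206), 'rx': np.float64(-15.281), 'ry': np.float64(0.012), 'rz': np.float64(0.034)}
[ 0.91  0.43 -0.29  1.95  0.17  0.78  0.39]
```

step_arm:
  targets:
    - {"x": 0, "y": 0, "z": 0, "rx": -1.4, "ry": 0, "rz": 0, "grip": 0.4}
    - {"x": 0, "y": 0, "z": 0, "rx": -2.8, "ry": 0, "rz": 0, "grip": 0.4}
    - {"x": 0, "y": 0, "z": 0, "rx": -4.2, "ry": 0, "rz": 0, "grip": 0.4}
    - {"x": 0, "y": 0, "z": 0, "rx": -5.6, "ry": 0, "rz": 0, "grip": 0.4}
    - {"x": 0, "y": 0, "z": 0, "rx": -7, "ry": 0, "rz": 0, "grip": 0.4}
    - {"x": 0, "y": 0, "z": 0, "rx": -8.4, "ry": 0, "rz": 0, "grip": 0.4}
    - {"x": 0, "y": 0, "z": 0, "rx": -9.8, "ry": 0, "rz": 0, "grip": 0.4}
    - {"x": 0, "y": 0, "z": 0, "rx": -11.2, "ry": 0, "rz": 0, "grip": 0.4}
    - {"x": 0, "y": 0, "z": 0, "rx": -12.6, "ry": 0, "rz": 0, "grip": 0.4}
    - {"x": 0, "y": 0, "z": 0, "rx": -14, "ry": 0, "rz": 0, "grip": 0.4}
    - {"x": 0, "y": 0, "z": 0, "rx": -15.2, "ry": 0, "rz": 0, "grip": 0.4}
    - {"x": 0, "y": 0, "z": 0, "rx": -15.2, "ry": 0, "rz": 0, "grip": 0.4}

```text
clock: 9.8
eef_pos: [0.3548, -0.327, 0.1935]
tcp_rot: [2.227, 1.57, 2.108]
contact_force: [0.2, 0.2, 0.1]
width: 0.0559
```

Run:
```python
from h import *
st=ctrl.state(); w=snapshot('wrist'); cv2.imwrite('pics/w2.png',w)
np.save('st2.npy',st,allow_pickle=True)
move([0.355,-0.328,0.1],83.5,st=st); print(st['joint_positions'].round(2))
print(proj('wrist',[[.4596,-.34,0],[.332,-.3254,0]],st))
```

```text
clk 9.8 tcp [ 0.3548 -0.327   0.1935] F [0.2  0.2  0.09] w 0.0559
{'x': np.float64(3.742), 'y': np.float64(-0.042), 'z': np.float64(0.015), 'rx': np.float64(-0.053), 'ry': np.float64(-0.006), 'rz': np.float64(-0.008)}
[ 1.2   0.51 -0.74  1.94  0.44  0.86  1.68]
[[273.13612598 275.43050282]
 [272.44483893 167.7568543 ]]
```

View pics/w2.png

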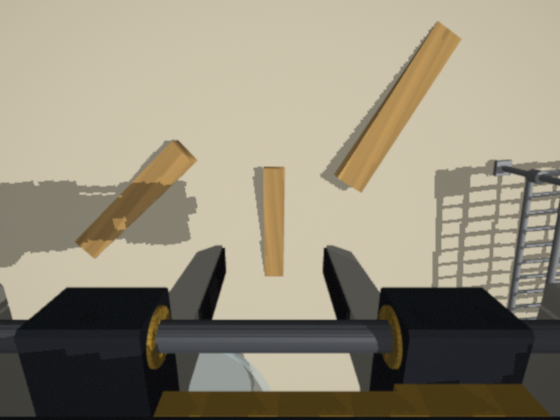

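The small wedge runs from (274,167) to (274,276), where it was expected. I'll zoom to check the thick end.

Run:
```python
from h import *
w=cv2.imread('pics/w2.png'); a=cv2.imread('pics/top0.png')
A=cv2.resize(w[155:290,235:310],None,fx=4.4,fy=4.4); B=cv2.resize(a[225:292,370:415],(400,594),interpolation=cv2.INTER_CUBIC)
cv2.imwrite('pics/z2.png',np.hstack([A[:590],B[:590]]))
```

```text
(no output)
```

View pics/z2.png

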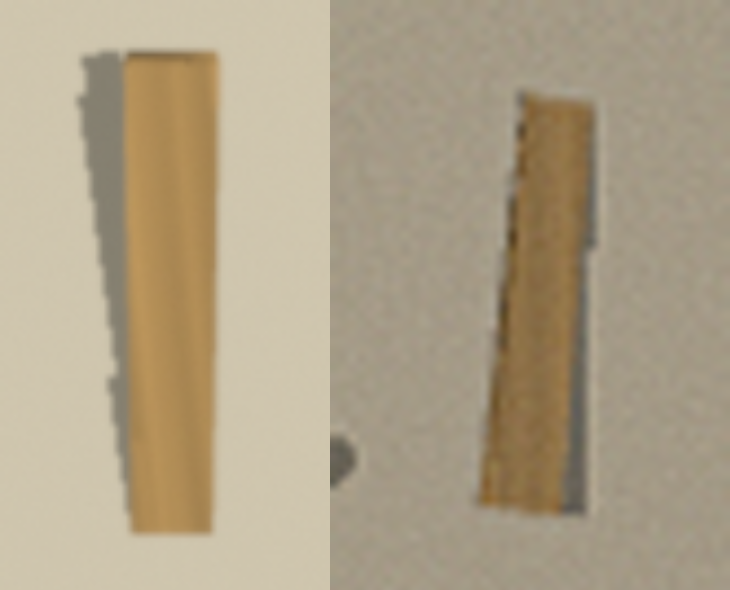

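The shadow tapers toward the bottom of the wrist view, so the tail is at small x and the tip at large x. Measuring the tip.

Run:
```python
from h import *
st=np.load('st2.npy',allow_pickle=True).item()
tip=ray('wrist',[[274.1,275.9]],0.001,st)[0]; tail=ray('wrist',[[(235+170/4.4),155+57/4.4]],0.016,st)[0]
d=tip-tail; d[2]=0; print(tip,tail,np.linalg.norm(d),np.degrees(np.arctan2(d[1],d[0])))
u=d/np.linalg.norm(d); g=tip-0.105*u; print(g)
move([g[0],g[1],0.045],np.degrees(np.arctan2(d[1],d[0]))+90,st=ctrl.state())
```

```text
[ 0.45980349 -0.33887602  0.001     ] [ 0.32961457 -0.32384088  0.016     ] 0.1310542315271382 -6.58773980417573
[ 0.35549677 -0.32682994  0.001     ]
clk 9.85 tcp [ 0.3549 -0.3269  0.1936] F [-0.82  0.49 -0.74] w 0.0558
{'x': np.float64(5.946), 'y': np.float64(0.004), 'z': np.float64(0.027), 'rx': np.float64(-0.06), 'ry': np.float64(-0.005), 'rz': np.float64(-0.006)}
```

step_arm:
  targets:
    - {"x": 1.5, "y": 0, "z": 0.03, "rx": -0.06, "ry": 0, "rz": 0, "grip": 0.4}
    - {"x": 3, "y": 0, "z": 0.03, "rx": -0.06, "ry": 0, "rz": 0, "grip": 0.4}
    - {"x": 4.5, "y": 0, "z": 0.03, "rx": -0.06, "ry": 0, "rz": 0, "grip": 0.4}
    - {"x": 5.6, "y": 0, "z": 0.03, "rx": -0.06, "ry": 0, "rz": 0, "grip": 0.4}
    - {"x": 6.2, "y": 0, "z": 0.03, "rx": -0.06, "ry": 0, "rz": 0, "grip": 0.4}
    - {"x": 6.5, "y": 0, "z": 0.03, "rx": -0.06, "ry": 0, "rz": 0, "grip": 0.4}
    - {"x": 6.74, "y": 0, "z": 0.03, "rx": -0.06, "ry": 0, "rz": 0, "grip": 0.4}
    - {"x": 6.74, "y": 0, "z": 0.03, "rx": -0.06, "ry": 0, "rz": 0, "grip": 0.4}

```text
clock: 10.65
eef_pos: [0.3562, -0.327, 0.0254]
tcp_rot: [-1.938, 1.571, -2.051]
contact_force: [-0.8, -0.4, 0.1]
width: 0.0555
```

step_arm:
  newtons: 10
  targets:
    - {"x": 0, "y": 0, "z": 0, "rx": 0, "ry": 0, "rz": 0, "grip": 0.7}
    - {"x": 0, "y": 0, "z": 0, "rx": 0, "ry": 0, "rz": 0, "grip": 0.8}
    - {"x": 0, "y": 0, "z": 0, "rx": 0, "ry": 0, "rz": 0, "grip": 1}
    - {"x": 0, "y": 0, "z": 0, "rx": 0, "ry": 0, "rz": 0, "grip": 1}
    - {"x": 0, "y": 0, "z": 0, "rx": 0, "ry": 0, "rz": 0, "grip": 1}
    - {"x": 0, "y": 0, "z": 0, "rx": 0, "ry": 0, "rz": 0, "grip": 1}

```text
clock: 11.25
eef_pos: [0.3561, -0.3271, 0.0256]
tcp_rot: [-0.963, 1.57, -1.075]
contact_force: [0.2, 0.4, 2.5]
width: 0.0218
```

Run:
```python
from h import *
move([0.3555,-.3268,0.025],83.4)
```

```text
clk 11.25 tcp [ 0.3561 -0.3271  0.0256] F [0.16 0.41 2.5 ] w 0.0218
{'x': np.float64(0.026), 'y': np.float64(0.008), 'z': np.float64(-0.025), 'rx': np.float64(0.031), 'ry': np.float64(0.002), 'rz': np.float64(0.003)}
```

The wedge is gripped, with the opening at 21.8 mm. Lift, then carry it over to outside the far-left foot.

step_arm:
  newtons: 20
  targets:
    - {"x": -0.3, "y": 0, "z": 0, "rx": 0, "ry": 0, "rz": 0, "grip": 1}
    - {"x": -1.3, "y": 0, "z": 0, "rx": 0, "ry": 0, "rz": 0, "grip": 1}
    - {"x": -2.6, "y": 0, "z": 0, "rx": 0, "ry": 0, "rz": 0, "grip": 1}
    - {"x": -3.9, "y": 0, "z": 0, "rx": 0, "ry": 0, "rz": 0, "grip": 1}
    - {"x": -5.2, "y": 0, "z": 0, "rx": 0, "ry": 0, "rz": 0, "grip": 1}
    - {"x": -5.6, "y": 0.5, "z": 0.1, "rx": 0, "ry": 0, "rz": 0, "grip": 1}
    - {"x": -5.6, "y": 2, "z": 0.4, "rx": 0.8, "ry": 0, "rz": 0, "grip": 1}
    - {"x": -5.6, "y": 3.7, "z": 0.8, "rx": 1.7, "ry": 0, "rz": 0, "grip": 1}
    - {"x": -5.6, "y": 5.4, "z": 1.2, "rx": 2.6, "ry": 0, "rz": 0, "grip": 1}
    - {"x": -5.6, "y": 7.1, "z": 1.6, "rx": 3.5, "ry": 0, "rz": 0, "grip": 1}
    - {"x": -5.6, "y": 8.8, "z": 2, "rx": 4.4, "ry": 0, "rz": 0, "grip": 1}
    - {"x": -5.6, "y": 9, "z": 2, "rx": 4.6, "ry": 0, "rz": 0, "grip": 1}

```text
clock: 12.45
eef_pos: [0.4326, -0.1013, 0.1659]
tcp_rot: [1.569, 1.566, 0.985]
contact_force: [0.4, -0.1, 0.1]
width: 0.0216
```

Run:
```python
from h import *
move([.5479,.2305,0.155],-1.7); print(ctrl.state()['joint_positions'].round(2))
```

```text
clk 12.45 tcp [ 0.4326 -0.1013  0.1659] F [ 0.36 -0.12  0.06] w 0.0216
{'x': np.float64(0.496), 'y': np.float64(13.617), 'z': np.float64(-3.459), 'rx': np.float64(9.715), 'ry': np.float64(-0.022), 'rz': np.float64(-0.039)}
[ 0.59  0.46 -0.57  2.07  0.38  0.7   0.76]
```

step_arm:
  targets:
    - {"x": 0, "y": 1.6, "z": -0.4, "rx": 1.1, "ry": 0, "rz": 0, "grip": 1}
    - {"x": 0, "y": 3.3, "z": -0.8, "rx": 2.3, "ry": 0, "rz": 0, "grip": 1}
    - {"x": 0, "y": 5, "z": -1.3, "rx": 3.5, "ry": 0, "rz": 0, "grip": 1}
    - {"x": 0, "y": 6.7, "z": -1.7, "rx": 4.7, "ry": 0, "rz": 0, "grip": 1}
    - {"x": 0, "y": 8.4, "z": -2.1, "rx": 5.9, "ry": 0, "rz": 0, "grip": 1}
    - {"x": 0, "y": 10.1, "z": -2.6, "rx": 7.1, "ry": 0, "rz": 0, "grip": 1}
    - {"x": 0, "y": 11.8, "z": -3, "rx": 8.3, "ry": 0, "rz": 0, "grip": 1}
    - {"x": 0, "y": 13.2, "z": -3.4, "rx": 9.3, "ry": 0, "rz": 0, "grip": 1}
    - {"x": 0, "y": 13.6, "z": -3.46, "rx": 9.7, "ry": 0, "rz": 0, "grip": 1}
    - {"x": 0, "y": 13.6, "z": -3.46, "rx": 9.7, "ry": 0, "rz": 0, "grip": 1}

```text
clock: 13.45
eef_pos: [0.5484, 0.2239, 0.1646]
tcp_rot: [-2.0, 1.569, 2.678]
contact_force: [-0.1, -0.3, 0.3]
width: 0.0221
```

Run:
```python
from h import *
st=ctrl.state(); w=snapshot('wrist'); cv2.imwrite('pics/w3.png',w); np.save('st3.npy',st,allow_pickle=True)
t=snapshot('top'); cv2.imwrite('pics/t3.png',cv2.resize(t[170:290,180:340],None,fx=4,fy=4,interpolation=cv2.INTER_CUBIC))
move([.5479,.2305,0.026],-1.7,st=st); print(st['joint_positions'].round(2))
```

```text
clk 13.45 tcp [0.5484 0.2239 0.1646] F [-0.12 -0.32  0.34] w 0.0221
{'x': np.float64(5.543), 'y': np.float64(-0.018), 'z': np.float64(-0.257), 'rx': np.float64(-0.042), 'ry': np.float64(-0.007), 'rz': np.float64(0.015)}
[-0.27  0.62 -0.24  1.68  0.18  0.86 -0.63]
```

View pics/w3.png

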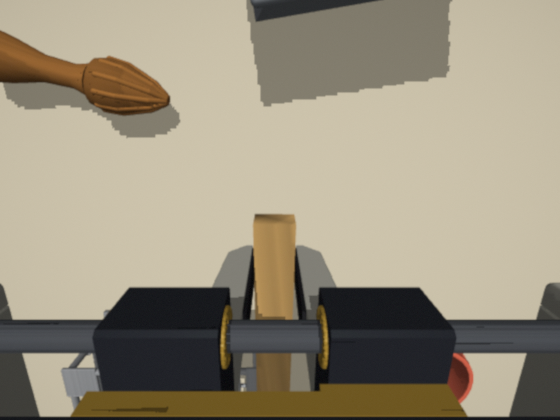

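View pics/t3.png

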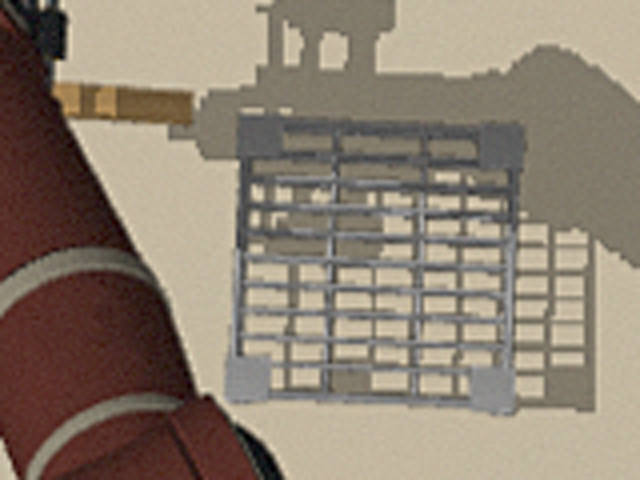

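The wedge sits straight in the hand and the racks haven't moved. Lowering it to the worktop outside the foot.

step_arm:
  targets:
    - {"x": 1, "y": 0, "z": -0.25, "rx": 0, "ry": 0, "rz": 0, "grip": 1}
    - {"x": 2.5, "y": 0, "z": -0.25, "rx": 0, "ry": 0, "rz": 0, "grip": 1}
    - {"x": 4, "y": 0, "z": -0.25, "rx": 0, "ry": 0, "rz": 0, "grip": 1}
    - {"x": 4.9, "y": 0, "z": -0.25, "rx": 0, "ry": 0, "rz": 0, "grip": 1}
    - {"x": 5.2, "y": 0, "z": -0.25, "rx": 0, "ry": 0, "rz": 0, "grip": 1}
    - {"x": 5.35, "y": 0, "z": -0.25, "rx": 0, "ry": 0, "rz": 0, "grip": 1}
    - {"x": 5.45, "y": 0, "z": -0.25, "rx": 0, "ry": 0, "rz": 0, "grip": 1}
    - {"x": 5.5, "y": 0, "z": -0.25, "rx": 0, "ry": 0, "rz": 0, "grip": 1}

```text
clock: 14.35
eef_pos: [0.5504, 0.2276, 0.0291]
tcp_rot: [2.045, 1.568, 0.435]
contact_force: [-1.0, -0.3, -0.8]
width: 0.0218
```

Run:
```python
from h import *
st=ctrl.state()
t=snapshot('scene'); cv2.imwrite('pics/s4.png',cv2.resize(t[150:240,220:340],None,fx=6,fy=6,interpolation=cv2.INTER_CUBIC))
move([.5465,.1835,0.026],-1.7,st=st)
```

```text
clk 14.35 tcp [0.5504 0.2276 0.0291] F [-0.97 -0.33 -0.83] w 0.0218
{'x': np.float64(0.123), 'y': np.float64(-0.089), 'z': np.float64(1.769), 'rx': np.float64(-0.089), 'ry': np.float64(-0.01), 'rz': np.float64(-0.02)}
```

View pics/s4.png

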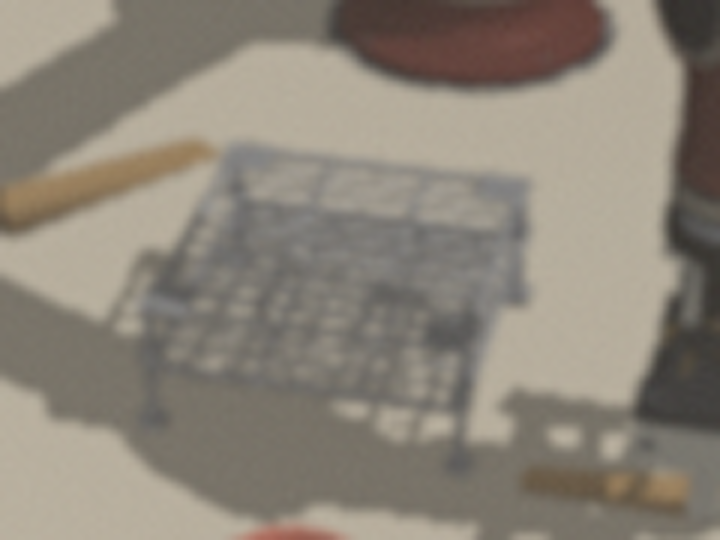

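step_arm:
  targets:
    - {"x": 0.06, "y": -0.1, "z": 0, "rx": -0.08, "ry": 0, "rz": 0, "grip": 1}
    - {"x": 0.1, "y": -0.1, "z": 0, "rx": -0.08, "ry": 0, "rz": 0, "grip": 1}
    - {"x": 0.1, "y": -0.1, "z": 0, "rx": -0.08, "ry": 0, "rz": 0, "grip": 1}

```text
clock: 14.7
eef_pos: [0.5469, 0.2278, 0.0257]
tcp_rot: [-2.992, 1.571, 1.69]
contact_force: [-0.5, 0.1, 0.7]
width: 0.0216
```

step_arm:
  targets:
    - {"x": 0.02, "y": 0, "z": 0, "rx": 0, "ry": 0, "rz": 0, "grip": 1}
    - {"x": 0.02, "y": 0, "z": 0, "rx": 0, "ry": 0, "rz": 0, "grip": 1}

```text
clock: 14.9
eef_pos: [0.5469, 0.2278, 0.0257]
tcp_rot: [-1.84, 1.571, 2.842]
contact_force: [-2.0, -0.4, 4.6]
width: 0.0218
```

The wedge is on the worktop. Now I'll push it toward the foot in small steps, watching the force.

step_arm:
  targets:
    - {"x": -0.02, "y": 0, "z": 0.05, "rx": 0, "ry": 0, "rz": 0, "grip": 1}
    - {"x": -0.02, "y": 0, "z": 0.2, "rx": 0, "ry": 0, "rz": 0, "grip": 1}
    - {"x": -0.02, "y": 0, "z": 0.4, "rx": 0, "ry": 0, "rz": 0, "grip": 1}
    - {"x": -0.02, "y": 0, "z": 0.6, "rx": 0, "ry": 0, "rz": 0, "grip": 1}
    - {"x": -0.02, "y": 0, "z": 0.8, "rx": 0, "ry": 0, "rz": 0, "grip": 1}
    - {"x": -0.02, "y": 0, "z": 0.9, "rx": 0, "ry": 0, "rz": 0, "grip": 1}
    - {"x": -0.02, "y": 0, "z": 1.0, "rx": 0, "ry": 0, "rz": 0, "grip": 1}
    - {"x": -0.02, "y": 0, "z": 1.0, "rx": 0, "ry": 0, "rz": 0, "grip": 1}

```text
clock: 15.7
eef_pos: [0.5467, 0.2023, 0.0257]
tcp_rot: [1.595, 1.57, -0.007]
contact_force: [0.6, 0.5, 4.2]
width: 0.0214
```

step_arm:
  targets:
    - {"x": 0, "y": 0, "z": 0.1, "rx": 0, "ry": 0, "rz": 0, "grip": 1}
    - {"x": 0, "y": 0, "z": 0.2, "rx": 0, "ry": 0, "rz": 0, "grip": 1}
    - {"x": 0, "y": 0, "z": 0.3, "rx": 0, "ry": 0, "rz": 0, "grip": 1}
    - {"x": 0, "y": 0, "z": 0.3, "rx": 0, "ry": 0, "rz": 0, "grip": 1}

```text
clock: 16.1
eef_pos: [0.5463, 0.1951, 0.0257]
tcp_rot: [2.272, 1.57, 0.67]
contact_force: [1.0, 1.7, 4.7]
width: 0.0217
```

step_arm:
  targets:
    - {"x": 0, "y": 0, "z": 0.05, "rx": 0, "ry": 0, "rz": 0, "grip": 1}
    - {"x": 0, "y": 0, "z": 0.1, "rx": 0, "ry": 0, "rz": 0, "grip": 1}
    - {"x": 0, "y": 0, "z": 0.1, "rx": 0, "ry": 0, "rz": 0, "grip": 1}

```text
clock: 16.4
eef_pos: [0.5462, 0.1929, 0.0257]
tcp_rot: [2.432, 1.57, 0.831]
contact_force: [-0.2, 2.5, 5.6]
width: 0.0217
```

step_arm:
  targets:
    - {"x": -0.02, "y": 0, "z": 0.05, "rx": 0, "ry": 0, "rz": 0, "grip": 1}
    - {"x": -0.02, "y": 0, "z": 0.1, "rx": 0, "ry": 0, "rz": 0, "grip": 1}
    - {"x": -0.02, "y": 0, "z": 0.1, "rx": 0, "ry": 0, "rz": 0, "grip": 1}

```text
clock: 16.7
eef_pos: [0.5457, 0.1893, 0.0257]
tcp_rot: [-0.694, 1.57, -2.295]
contact_force: [-0.2, 1.7, 3.6]
width: 0.0216
```

step_arm:
  targets:
    - {"x": 0, "y": 0, "z": 0.05, "rx": 0, "ry": 0, "rz": 0, "grip": 1}
    - {"x": 0, "y": 0, "z": 0.1, "rx": 0, "ry": 0, "rz": 0, "grip": 1}
    - {"x": 0, "y": 0, "z": 0.1, "rx": 0, "ry": 0, "rz": 0, "grip": 1}

```text
clock: 17.0
eef_pos: [0.5456, 0.1869, 0.0257]
tcp_rot: [-0.716, 1.57, -2.318]
contact_force: [0.1, 0.7, 2.4]
width: 0.0218
```

Run:
```python
from h import *
st=ctrl.state()
t=snapshot('scene'); cv2.imwrite('pics/s5.png',cv2.resize(t[150:240,220:340],None,fx=6,fy=6,interpolation=cv2.INTER_CUBIC))
move([.546,.1835,0.026],-1.7,st=st)
```

```text
clk 17.0 tcp [0.5456 0.1869 0.0257] F [0.07 0.67 2.38] w 0.0218
{'x': np.float64(-0.013), 'y': np.float64(0.02), 'z': np.float64(0.136), 'rx': np.float64(-0.01), 'ry': np.float64(0.009), 'rz': np.float64(0.008)}
```

View pics/s5.png

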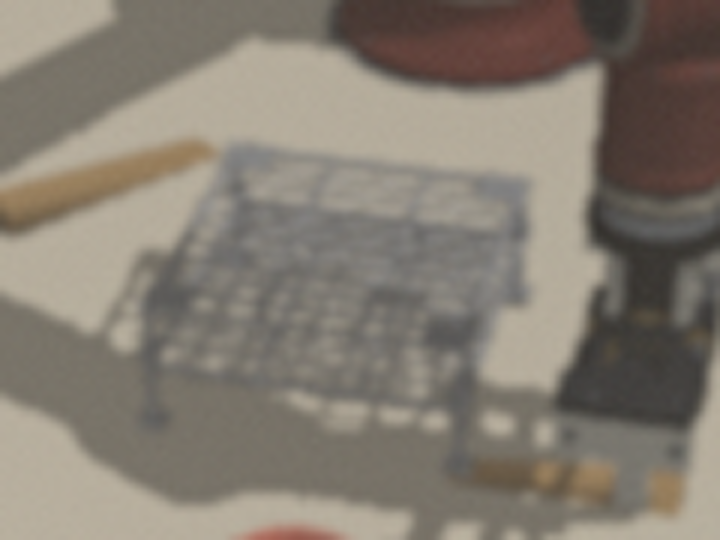

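The scene view shows the tip going under the foot at about (462,466). Continuing in steps of 2 to 2.5 mm.

step_arm:
  targets:
    - {"x": 0, "y": 0, "z": 0.04, "rx": 0, "ry": 0, "rz": 0, "grip": 1}
    - {"x": 0, "y": 0, "z": 0.08, "rx": 0, "ry": 0, "rz": 0, "grip": 1}
    - {"x": 0, "y": 0, "z": 0.08, "rx": 0, "ry": 0, "rz": 0, "grip": 1}

```text
clock: 17.35
eef_pos: [0.5456, 0.185, 0.0257]
tcp_rot: [-0.734, 1.57, -2.335]
contact_force: [-0.1, 0.1, 0.8]
width: 0.0216
```

step_arm:
  targets:
    - {"x": 0, "y": 0, "z": 0.04, "rx": 0, "ry": 0, "rz": 0, "grip": 1}
    - {"x": 0, "y": 0, "z": 0.08, "rx": 0, "ry": 0, "rz": 0, "grip": 1}
    - {"x": 0, "y": 0, "z": 0.08, "rx": 0, "ry": 0, "rz": 0, "grip": 1}

```text
clock: 17.65
eef_pos: [0.5455, 0.1831, 0.0257]
tcp_rot: [-0.713, 1.57, -2.315]
contact_force: [0.5, 0.5, 0.0]
width: 0.0216
```

step_arm:
  targets:
    - {"x": 0, "y": 0, "z": 0.04, "rx": 0, "ry": 0, "rz": 0, "grip": 1}
    - {"x": 0, "y": 0, "z": 0.06, "rx": 0, "ry": 0, "rz": 0, "grip": 1}
    - {"x": 0, "y": 0, "z": 0.06, "rx": 0, "ry": 0, "rz": 0, "grip": 1}

```text
clock: 17.95
eef_pos: [0.5456, 0.1826, 0.0259]
tcp_rot: [-2.895, 1.57, 1.787]
contact_force: [-0.5, 1.2, -0.9]
width: 0.0217
```

step_arm:
  targets:
    - {"x": 0, "y": 0, "z": 0.02, "rx": 0, "ry": 0, "rz": 0, "grip": 1}
    - {"x": 0, "y": 0, "z": 0.04, "rx": 0, "ry": 0, "rz": 0, "grip": 1}
    - {"x": 0, "y": 0, "z": 0.04, "rx": 0, "ry": 0, "rz": 0, "grip": 1}

```text
clock: 18.25
eef_pos: [0.5457, 0.182, 0.026]
tcp_rot: [2.926, 1.569, 1.325]
contact_force: [0.4, 2.6, -0.7]
width: 0.0217
```

step_arm:
  targets:
    - {"x": 0, "y": 0, "z": 0.02, "rx": 0, "ry": 0, "rz": 0, "grip": 1}
    - {"x": 0, "y": 0, "z": 0.04, "rx": 0, "ry": 0, "rz": 0, "grip": 1}
    - {"x": 0, "y": 0, "z": 0.04, "rx": 0, "ry": 0, "rz": 0, "grip": 1}

```text
clock: 18.55
eef_pos: [0.5458, 0.1814, 0.0261]
tcp_rot: [2.79, 1.569, 1.19]
contact_force: [-0.6, 4.5, -0.1]
width: 0.0215
```

step_arm:
  targets:
    - {"x": 0, "y": 0, "z": 0, "rx": 0, "ry": 0, "rz": 0, "grip": 1}

```text
clock: 18.65
eef_pos: [0.5458, 0.1813, 0.0261]
tcp_rot: [2.77, 1.569, 1.17]
contact_force: [-0.1, 5.0, -0.2]
width: 0.0218
```

Resistance built from about 1 N to 5 N over the last 1.2 mm of travel, so the gap is taken up. Letting go and lifting clear.

step_arm:
  targets:
    - {"x": 0, "y": 0, "z": 0, "rx": 0, "ry": 0, "rz": 0, "grip": 0.7}
    - {"x": 0, "y": 0, "z": 0, "rx": 0, "ry": 0, "rz": 0, "grip": 0.6}
    - {"x": 0, "y": 0, "z": 0, "rx": 0, "ry": 0, "rz": 0, "grip": 0.5}
    - {"x": 0, "y": 0, "z": 0, "rx": 0, "ry": 0, "rz": 0, "grip": 0.5}

```text
clock: 19.05
eef_pos: [0.5457, 0.1788, 0.0258]
tcp_rot: [-0.267, 1.569, -1.869]
contact_force: [0.4, -0.7, -0.6]
width: 0.0452
```

step_arm:
  targets:
    - {"x": -0.5, "y": 0, "z": -0.1, "rx": 0, "ry": 0, "rz": 0, "grip": 0.5}
    - {"x": -1.5, "y": 0, "z": -0.4, "rx": 0, "ry": 0, "rz": 0, "grip": 0.5}
    - {"x": -3, "y": 0, "z": -1, "rx": 0, "ry": 0, "rz": 0, "grip": 0.5}
    - {"x": -4.5, "y": 0, "z": -1.5, "rx": 0, "ry": 0, "rz": 0, "grip": 0.6}
    - {"x": -5.5, "y": 0, "z": -2, "rx": 0, "ry": 0, "rz": 0, "grip": 0.8}
    - {"x": -5.5, "y": 0, "z": -2, "rx": 0, "ry": 0, "rz": 0, "grip": 1}

```text
clock: 19.65
eef_pos: [0.549, 0.2342, 0.1687]
tcp_rot: [2.213, 1.56, 0.615]
contact_force: [-0.5, 0.1, 0.2]
width: 0.027
```

Run:
```python
from h import *
st=ctrl.state(); print(st['eef_pos'],st['width'])
w=snapshot('wrist'); cv2.imwrite('pics/w6.png',w)
t=snapshot('scene'); t2=snapshot('top')
np.save('after.npy',np.array([t2,t]))
cv2.imwrite('pics/s6.png',np.hstack([cv2.resize(t[150:240,220:340],(400,300),interpolation=cv2.INTER_CUBIC),cv2.resize(t2[170:290,180:340],(400,300),interpolation=cv2.INTER_CUBIC)]))
```

```text
[0.54901496 0.23422435 0.1687029 ] 0.027046935688851446
```

View pics/w6.png

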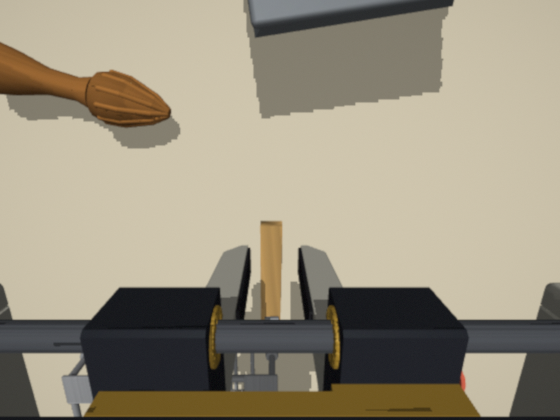

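View pics/s6.png

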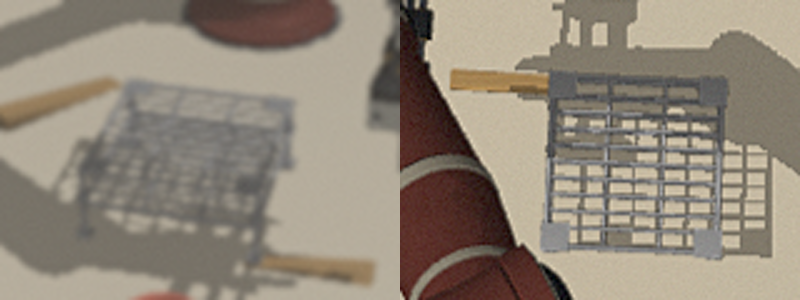

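The wedge lies with its tip under the far-left foot. I'll measure where it is and check whether the stack shifted.

Run:
```python
from h import *
w=cv2.imread('pics/w6.png'); st=ctrl.state()
print('tail',ray('wrist',[[271.5,221]],0.017,st).round(4))
a=cv2.imread('pics/top0.png'); b=np.load('after.npy')[0]
g=lambda x:cv2.cvtColor(x,cv2.COLOR_BGR2GRAY).astype(np.float32)
for s in [np.s_[215:275,262:312],np.s_[255:275,235:312]]: print(cv2.phaseCorrelate(g(a[s]).copy(),g(b[s]).copy()))
move([.5325,.0775,0.13],-1.7,st=st)
```

```text
tail [[0.544  0.2089 0.017 ]]
((0.22698953261025778, -0.02205862418582072), 0.6911285503705342)
((-0.049073938046397814, 0.0383504850558527), 1.00877161167562)
clk 19.8 tcp [0.5465 0.229  0.1629] F [ 0.   -0.86  0.07] w 0.0152
{'x': np.float64(1.326), 'y': np.float64(-0.373), 'z': np.float64(6.071), 'rx': np.float64(-0.01), 'ry': np.float64(0.017), 'rz': np.float64(0.013)}
```

The stack hasn't moved to within about 0.2 px, and the foot centre is about 7 mm behind the tip. Now to press this corner again.

step_arm:
  targets:
    - {"x": 0, "y": -0.1, "z": 1.5, "rx": 0, "ry": 0, "rz": 0, "grip": 1}
    - {"x": 0, "y": -0.2, "z": 3.2, "rx": 0, "ry": 0, "rz": 0, "grip": 1}
    - {"x": 0, "y": -0.3, "z": 4.9, "rx": 0, "ry": 0, "rz": 0, "grip": 1}
    - {"x": 0, "y": -0.37, "z": 6.07, "rx": 0, "ry": 0, "rz": 0, "grip": 1}
    - {"x": 0.6, "y": -0.37, "z": 6.07, "rx": 0, "ry": 0, "rz": 0, "grip": 1}
    - {"x": 1.3, "y": -0.37, "z": 6.07, "rx": 0, "ry": 0, "rz": 0, "grip": 1}
    - {"x": 1.7, "y": -0.37, "z": 6.07, "rx": 0, "ry": 0, "rz": 0, "grip": 1}
    - {"x": 1.9, "y": -0.37, "z": 6.07, "rx": 0, "ry": 0, "rz": 0, "grip": 1}
    - {"x": 1.9, "y": -0.37, "z": 6.07, "rx": 0, "ry": 0, "rz": 0, "grip": 1}

```text
clock: 20.7
eef_pos: [0.5326, 0.0785, 0.1148]
tcp_rot: [-1.35, 1.568, -2.951]
contact_force: [-0.2, 0.6, 0.7]
width: 0.0003
```

Run:
```python
from h import *
move([.5325,.0775,0.110],-1.7)
np.save('up2.npy',snapshot('top'))
```

```text
clk 20.7 tcp [0.5326 0.0785 0.1148] F [-0.19  0.64  0.7 ] w 0.0003
{'x': np.float64(0.193), 'y': np.float64(-0.001), 'z': np.float64(0.042), 'rx': np.float64(-0.004), 'ry': np.float64(0.006), 'rz': np.float64(0.025)}
```

step_arm:
  targets:
    - {"x": 0.04, "y": 0, "z": 0, "rx": 0, "ry": 0, "rz": 0, "grip": 1}
    - {"x": 0.08, "y": 0, "z": 0, "rx": 0, "ry": 0, "rz": 0, "grip": 1}
    - {"x": 0.12, "y": 0, "z": 0, "rx": 0, "ry": 0, "rz": 0, "grip": 1}
    - {"x": 0.16, "y": 0, "z": 0, "rx": 0, "ry": 0, "rz": 0, "grip": 1}
    - {"x": 0.19, "y": 0, "z": 0, "rx": 0, "ry": 0, "rz": 0, "grip": 1}

```text
clock: 21.25
eef_pos: [0.5334, 0.0788, 0.1112]
tcp_rot: [1.927, 1.571, 0.326]
contact_force: [0.0, 0.5, -0.0]
width: 0.0007
```

step_arm:
  targets:
    - {"x": 0.02, "y": 0, "z": 0, "rx": 0, "ry": 0, "rz": 0, "grip": 1}
    - {"x": 0.04, "y": 0, "z": 0, "rx": 0, "ry": 0, "rz": 0, "grip": 1}

```text
clock: 21.45
eef_pos: [0.5333, 0.0788, 0.1102]
tcp_rot: [-2.974, 1.571, 1.709]
contact_force: [-0.6, -0.5, 0.4]
width: 0.0005
```

step_arm:
  targets:
    - {"x": 0.02, "y": 0, "z": 0, "rx": 0, "ry": 0, "rz": 0, "grip": 1}
    - {"x": 0.04, "y": 0, "z": 0, "rx": 0, "ry": 0, "rz": 0, "grip": 1}

```text
clock: 21.65
eef_pos: [0.5333, 0.0787, 0.1091]
tcp_rot: [-2.689, 1.571, 1.993]
contact_force: [0.6, -0.8, 0.2]
width: 0.0007
```

step_arm:
  targets:
    - {"x": 0.02, "y": 0, "z": 0, "rx": 0, "ry": 0, "rz": 0, "grip": 1}
    - {"x": 0.03, "y": 0, "z": 0, "rx": 0, "ry": 0, "rz": 0, "grip": 1}

```text
clock: 21.85
eef_pos: [0.5333, 0.0788, 0.1088]
tcp_rot: [1.533, 1.571, -0.068]
contact_force: [-1.4, -0.0, 3.6]
width: 0.0001
```

step_arm:
  targets:
    - {"x": 0.015, "y": 0, "z": 0, "rx": 0, "ry": 0, "rz": 0, "grip": 1}
    - {"x": 0.03, "y": 0, "z": 0, "rx": 0, "ry": 0, "rz": 0, "grip": 1}

```text
clock: 22.05
eef_pos: [0.5334, 0.0788, 0.1087]
tcp_rot: [1.059, 1.57, -0.542]
contact_force: [-2.5, -1.3, 9.8]
width: 0.0006
```

step_arm:
  targets:
    - {"x": 0, "y": 0, "z": 0, "rx": 0, "ry": 0, "rz": 0, "grip": 1}
    - {"x": 0, "y": 0, "z": 0, "rx": 0, "ry": 0, "rz": 0, "grip": 1}

```text
clock: 22.25
eef_pos: [0.5334, 0.0788, 0.1087]
tcp_rot: [1.337, 1.57, -0.264]
contact_force: [-2.8, -0.7, 8.1]
width: 0.0006
```

The corner now holds firm at 8 to 10 N with TCP z = 0.1087, the same height as the good corner, where before it sank to 0.1058. Comparing pictures, then lifting clear.

Run:
```python
from h import *
a=np.load('up2.npy'); b=snapshot('top'); st=ctrl.state(); print(st['contact_force'],st['eef_pos'])
g=lambda x:cv2.cvtColor(x,cv2.COLOR_BGR2GRAY).astype(np.float32)
for s in [np.s_[215:275,262:312],np.s_[250:275,262:312]]: print(cv2.phaseCorrelate(g(a[s]).copy(),g(b[s]).copy()))
```

```text
[-1.79086618  0.07114646  7.98161591] [0.53338805 0.07877341 0.10873558]
((-0.16845891193147722, -0.17326989137813342), 0.7564006360371908)
((-0.009112788742328348, 0.2784028774912901), 0.6039049812316895)
```

step_arm:
  targets:
    - {"x": -0.1, "y": 0, "z": 0, "rx": 0, "ry": 0, "rz": 0, "grip": 1}
    - {"x": -0.8, "y": 0, "z": 0, "rx": 0, "ry": 0, "rz": 0, "grip": 1}
    - {"x": -2, "y": 0, "z": 0, "rx": 0, "ry": 0, "rz": 0, "grip": 1}
    - {"x": -3.5, "y": 0, "z": 0, "rx": 0, "ry": 0, "rz": 0, "grip": 1}
    - {"x": -5, "y": 0, "z": -1, "rx": 0, "ry": 0, "rz": 0, "grip": 1}
    - {"x": -5, "y": 0, "z": -3, "rx": 0, "ry": 0, "rz": 0, "grip": 1}
    - {"x": -5, "y": 0, "z": -5, "rx": 0, "ry": 0, "rz": 0, "grip": 1}
    - {"x": -5, "y": 0, "z": -6, "rx": 0, "ry": 0, "rz": 0, "grip": 1}
    - {"x": -5, "y": 0, "z": -6, "rx": 0, "ry": 0, "rz": 0, "grip": 1}
    - {"x": -5, "y": 0, "z": -6, "rx": 0, "ry": 0, "rz": 0, "grip": 1}

```text
clock: 23.3
eef_pos: [0.5376, 0.2285, 0.2321]
tcp_rot: [-0.561, 1.569, -2.161]
contact_force: [-0.1, -0.0, 0.2]
width: 0.0006
```

Run:
```python
from h import *
a=cv2.imread('pics/top0.png'); b=snapshot('top'); st=ctrl.state(); print(st['eef_pos'],st['contact_force'],st['clock'])
g=lambda x:cv2.cvtColor(x,cv2.COLOR_BGR2GRAY).astype(np.float32)
for s in [np.s_[215:275,262:312],np.s_[255:275,235:312]]: print(cv2.phaseCorrelate(g(a[s]).copy(),g(b[s]).copy()))
w=snapshot('wrist'); cv2.imwrite('pics/w7.png',w)
cv2.imwrite('pics/t7.png',cv2.resize(b[110:310,40:500],None,fx=1.7,fy=1.7))
```

```text
[0.53803876 0.22707636 0.23217308] [ 0.55120356  0.06020617 -1.33827177] 23.35
((-0.2733273895584887, -0.17027487055502988), 0.7431562565167745)
((0.0005047036874046285, -0.050931374236931504), 1.001094295307994)
```

View pics/t7.png

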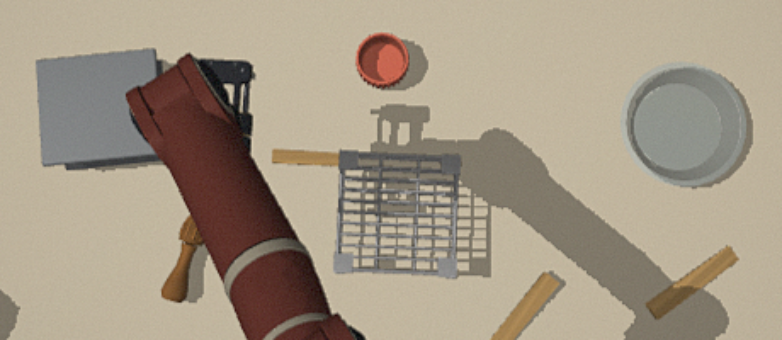

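View pics/w7.png

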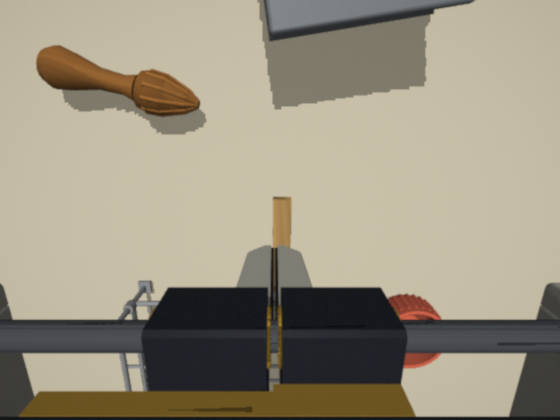

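The top view shows the wedge flat at (305,157) in the crop, with its tip under the far-left corner. The stack hasn't moved to within 0.3 px (under 1 mm), the other things are in place and the gripper is clear. Handing in.

```bash
python3 -c "
from station import ctrl
print(ctrl.finish_job())"
```

```text
the job is handed in; nothing more can be done
None
```

The wedge is under the far-left foot and that corner no longer gives. The job was handed in at about 23 s of the 72 s, and no verdict was reported.

- **Finding the corner:** The far-right corner was firm, at TCP height 0.109 m. The far-left one sank about 3 mm, to 0.1058 m, and pictures showed the stack tilting, so I did not press the two near corners. The force on the way down at far-left mostly read below the expected 2 to 3 N, close to sensor noise, so I relied on the height and the pictures.
- **Placing the wedge:** I gripped the smallest wedge and slid it in from the left until the resistance rose from about 1 N to 5 N, then let go.
- **Final press:** The far-left corner held 8 to 10 N at 0.1087 m, the same height as the firm corner.
- **Last checks:** The stack had moved less than 1 mm in the top view. The wedge lies flat, with the foot centre about 7 mm behind its tip, accurate to about 2 mm. That is near the thin end of the allowed 0 to 53 mm. The other things look unmoved, and the gripper is clear of everything.

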